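# Seat the calibration disc in the microscope stage by feel

## Robot

A 6-joint arm with a two-finger parallel gripper is mounted at the origin on the work surface. World frame = base frame: x ahead of the robot, y to its left, z up, the work surface at z = 0. Lengths are in m, angles in rad, forces in N, time in s.
With the tool pointing down it reaches from about 0.375 to 0.9 m from the base axis. Payload 3.1 kg.
Tool frame: the origin (TCP) lies on the front face of the gripper's body, between the roots of the fingers; the fingertips stand 73 mm ahead of it and the grasp point (between the pads) lies 54 mm ahead of it (manip.tips_ahead is the distance from the TCP to the fingertips, in m); z points along the fingers, y is the line along which they close (so a half turn about z gives the same grasp; the last joint's range is limited). The gripper opens to 85 mm and grips with 20 to 120 N. Pads are 22 mm wide; open, the fingers measure 114 mm over their backs; the gripper's body (76 mm by 85 mm) begins 54 mm behind the grasp point. The pads swing forward as they close: fully open they stand 13 mm farther back than shut.
Start: joints at [0.979, 0.527, 1.433, -0, 1.181, -0.178], TCP at [0.251, 0.572, 0.304] pointing down, gripper open.
Joint ranges: [-3.08, 3.08], [-0.75, 2.2], [0.22, 2.44], [-1.43, 4.57], [0, 2.65], [-2.85, 2.85]. Speed limits (rad/s): [2.79, 2.79, 3.14, 3.14, 3.14, 3.14].

## Interface

Orientations are given as a unit quaternion [x, y, z, w].
In Python, from station import sense, eyes, workorder, manip gives the robot as it stands.
- The arm moves only by the shell command python3 -m inch 'ROWS' [OPENING] [FORCE]. ROWS is JSON, a list of rows, each an object of numbers: "dx", "dy", "dz": the shift along the tool's x, y, z in cm; "wx", "wy", "wz": the turn, a rotation vector about the tool's x, y, z in degrees. In form: [{"dx": .., "dy": .., "dz": .., "wx": .., "wy": .., "wz": ..}, ...]. A call has 1 to 10 rows; each row shifts and turns the commanded pose from where the row before left it, along the tool's axes as they then stand; what a row does not reach is not made up. A row lasts 1/8 s, in which the tool goes at most 62.5 mm and 10.7 degrees, less where a joint would pass 70% of its speed; a pose out of reach is approached as far as the arm can. A call with a gripper value outside its range is refused whole. OPENING is the opening, from 0 (shut) to 1 (fully open), set as the call begins (- or left out, the last holds). The fingers move at their own pace and stop on an object; FORCE is the grip in N (left out, the last holds). Time passes only in rows, so rows that do not move let the fingers close. It gives the time, the measured TCP pose, the force, the opening and the grip force at its end, in the units of the state.
- sense(): the state, without advancing time (a new reading comes with each control period).
- eyes.snapshot(name): name is "scene" or "top" or "wrist"; returns the picture (384x512x3 uint8, red, green, blue); there is no depth.
- eyes.camera_params(name): a dict with "fx", "fy", "cx", "cy" (pixels), "rvec" (rotation vector, rad) and "tvec" (3), from world to camera coordinates, as OpenCV has them. Camera axes: x right, y down, z forward; pixel columns grow to the right and rows downward; lengths in m; the calibration is good to about 2 mm. A picture is of the moment at which its call begins: read the wrist's pose just before it. camera_params takes no time and is no camera call; for the wrist camera it gives the pose at the moment of the call.
- workorder.sign_off(): hands the job in; it is judged then, once.
The state is a dict: "t": time; "q": joint angles; "qd": joint speeds; "tau": joint torques, N m; "tcp_pos": TCP position; "tool_rot": TCP orientation; "force": force on the tool from outside, world axes, zero at the start; "ft_torque": the same for the moment, N m; "finger_gap": opening from 0.0 (shut) to 1.0 (fully open); "gripper_force": force on a finger pad.
Only numpy, scipy, OpenCV 4.12 (cv2) and the standard library are available. Lean on these libraries where they do the work, as an engineer would, in place of code of your own. Each camera call takes 0.05 s, during which the arm holds its last target. There are 200 camera calls.

## Task

Seat the glass-faced calibration disc in the microscope stage: slide it over the black plate, without lifting it off, to the metal back rail and then along the rail until it drops into its round pocket, fully down and flat. Be gentle, never forcing the disc against the plate, rail or pocket, then let go of it and leave the glassware around the stage alone.

Things in the scene. Friction and masses are not known exactly. Their poses are not given: they have to be found in the camera images.
- disc: The calibration disc: a flat round steel disc with a glass face on top, 50 mm across, 10 mm thick, about 0.1 kg, its edges just broken. Origin at the centre of its underside, z up through the disc. At the start it lies flat on the black plate, near the +y end of the stage and 20 to 50 mm clear of the rail.
- stage: Fixed microscope stage: grey foot, black plate, aluminium back rail along the +x side. Origin on the table under its middle; z up, y along the rail, x square to the rail and towards it. The plate's flat top is at z = 50 mm, x from -65 to +60 mm, y at least from -120 to +120 mm. It does not give way; disc and stage must not be pressed together with more than 25 N.
- bottle: Bystander: amber glass jar with white cap, 48 mm across, 85 mm tall, standing past the stage's +y end. Origin at the centre of its underside.
- dish: Bystander: closed flat glass dish, 90 mm across, 15 mm tall, past the stage's -y end. Origin at the centre of its underside.
- flask: Bystander: small green-glass conical flask, 64 mm across, 88 mm tall, behind the rail. Origin at the centre of its underside.
- rail (a point): Middle of the rail's straight front face, on the plate's top (stage x = 45, y = 0, z = 50 mm); axes as the stage's. The rail runs 170 mm to either side along y and stands 8 mm over the plate. A disc touching the rail has its centre at stage x = 20 mm. The disc's round pocket lies along the rail, on the -y side.
- search (a point): Middle of the stretch where the pocket may be, on the plate's top (stage x = 20, y = -55, z = 50 mm). The plate is clamped anywhere along its travel: the pocket's centre is up to 30 mm to either side of here along y (not measured), always at stage x = 20 mm. Pocket: 52.4 mm across, 4 mm deep, flat bare-metal floor; the seated disc stands 6 mm proud of the plate.
Things that resemble listed ones, but are neither listed nor needed, are in the scene too. Several things have the shape of the disc; the one meant has the colours described above.

How it is judged:
On the way, in this order (a step that is already met when the one before it is completed fails the run):
1. the disc, still up on the plate, is slid to the rail (its edge within 3 mm of the rail) (x of disc in the frame of stage above 0.017 m and z of disc in the frame of stage above 0.0485 m), for 0.1 s.
2. the disc has dropped flat into the pocket (z of disc in the frame of stage between 0.044 and 0.0472 m and angle between disc's own z axis and vertical below 0.04 rad), for 0.2 s.
At the end, for the whole second after the job is handed in: The disc lies in the pocket: its underside between 2.8 and 6 mm below the plate's top (4 mm is fully down), within 0.04 rad of level, its centre within 4 mm of x = 20 mm and between y = -90 and -20 mm in the stage's frame, at rest (slower than 10 mm/s) and let go (all of step 2 and x of disc in the frame of stage between 0.016 and 0.024 m and y of disc in the frame of stage between -0.09 and -0.02 m and linear speed of disc below 0.01 m/s); the robot touches nothing.
It fails at once if the disc is lifted off the plate (underside more than 6 mm above the plate's top) (z of disc in the frame of stage above 0.056 m).
It fails at once if the disc is forced against the stage (more than 25 N between disc and plate, rail or pocket) (contact force between disc and stage above 25 N).
It fails at once if a bystander is moved more than 15 mm (distance of any of bottle, dish, flask from where it was at the start of the episode above 0.015 m).
It also fails if it takes over 72 s, if anything falls off the work surface, if the arm or the gripper's body presses on something with over 40 N, if the wrist force passes 120 N, or if a joint passes its speed limit or range.

## Working session

There is one attempt and no reset: what is moved stays moved. The work goes in short steps, Python scripts to look and compute and a shell command to move; the robot and the scene stay as the last step left them, time stands still between calls to the robot, and variables do not carry over. Pictures are saved under pics/ and viewed, at most 10 in all, crops included, and the job is handed in when it is done.

```bash
mkdir -p pics
python3 - <<'E'
from station import sense, eyes, workorder, manip
import cv2
s=sense();print({k:s[k] for k in('t','tcp_pos','tool_rot','force','finger_gap')},manip.tips_ahead)
for n in("scene","top"):
    cv2.imwrite(f"pics/{n}0.png",eyes.snapshot(n)[...,::-1]);print(n,eyes.camera_params(n))
E
```

```text
{'t': 0.0, 'tcp_pos': array([0.25096272, 0.57177866, 0.30293306]), 'tool_rot': array([ 2.05438632e-01,  9.78669399e-01, -1.00692251e-03, -4.01541730e-04]), 'force': array([ 0.7782143 ,  0.52663026, -0.18790377]), 'finger_gap': 1.0004173053134222} 0.0726
scene {'fx': 447.1604156774472, 'fy': 447.1604156774472, 'cx': 255.375858271874, 'cy': 193.54053150615394, 'rvec': array([ 1.84091375,  1.47704926, -0.70070753]), 'tvec': array([-0.17593987, -0.29239872,  1.6430387 ])}
top {'fx': 410.8564773412153, 'fy': 410.8564773412153, 'cx': 258.13039369222327, 'cy': 188.02176527895318, 'rvec': array([ 2.16545301, -2.13156809,  0.20927387]), 'tvec': array([0.01033966, 0.55620333, 0.77821271])}
```

View pics/scene0.png

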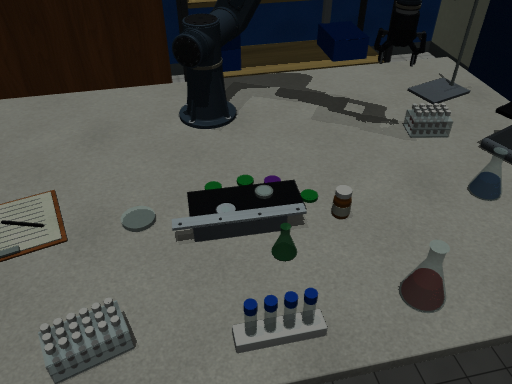

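View pics/top0.png

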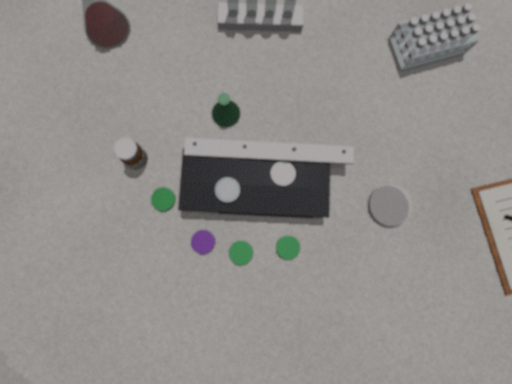

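Top view candidates for the disc: the pale glass-faced disc on the plate at (228,190). Lookalikes are the green discs at (163,199), (241,253) and (288,248), the purple disc at (203,242), the dish at (389,206), and the pale circle at (283,174), which is probably the bare-metal pocket floor. I choose (228,190). Next I measure it and check it in a close crop.

```bash
cat > h.py <<'E'
from station import sense, eyes, workorder, manip
import cv2, numpy as np
from scipy.spatial.transform import Rotation as R
def ray(n,px,z,cp=None):
    c=cp or eyes.camera_params(n)
    px=np.atleast_2d(np.asarray(px,float))
    M=R.from_rotvec(c['rvec']).as_matrix(); o=-M.T@c['tvec']
    d=np.c_[(px[:,0]-c['cx'])/c['fx'],(px[:,1]-c['cy'])/c['fy'],np.ones(len(px))]@M
    return o+d*((z-o[2])/d[:,2])[:,None]
def proj(n,P):
    c=eyes.camera_params(n)
    K=np.array([[c['fx'],0,c['cx']],[0,c['fy'],c['cy']],[0,0,1]])
    return cv2.projectPoints(np.atleast_2d(np.asarray(P,float)),c['rvec'],c['tvec'],K,None)[0][:,0]
def discs(img,win,lo=100):
    x0,y0,x1,y1=win; g=cv2.cvtColor(img,cv2.COLOR_RGB2GRAY)[y0:y1,x0:x1]
    m=(g>lo).astype(np.uint8)
    out=[]
    for c in cv2.findContours(m,cv2.RETR_EXTERNAL,cv2.CHAIN_APPROX_NONE)[0]:
        if cv2.contourArea(c)>150: 
            e=cv2.fitEllipse(c); out.append((np.round([e[0][0]+x0,e[0][1]+y0],1).tolist(),np.round(e[1],1).tolist()))
    return out
E
python3 - <<'E'
from h import *
im=eyes.snapshot("top"); g=cv2.cvtColor(im,cv2.COLOR_RGB2GRAY)
c=im[120:230,165:365]; cv2.imwrite("pics/crop.png",cv2.resize(c,None,fx=4,fy=4,interpolation=cv2.INTER_CUBIC)[...,::-1])
print(g[190,228],g[174,283],im[190,228],im[174,283])
print(discs(im,(195,164,322,212)))
# rail front-top edge: column-wise transition bright->dark
e=[]
for u in range(192,328,4):
    if 262<u<304: continue
    col=g[135:185,u].astype(int); d=np.diff(col); e.append((u,135+d.argmin()+.5))
e=np.array(e);print(e[::4].tolist())
P=ray("top",e,.058); vx,vy,x0,y0=cv2.fitLine(P[:,:2].astype(np.float32),cv2.DIST_HUBER,0,.001,.001).ravel(); print("rail dir",vx,vy,x0,y0,np.degrees(np.arctan2(vy,vx)))
# rail top corners
for p in [(185,137),(354,148),(352,162),(181,212),(329,216)]: print(p,ray("top",p,.058),ray("top",p,.05))
print('disc',ray("top",(228,190),.06),'pocket',ray("top",(283,174),.046))
print('cam',[ray("top",(228,190),1.0)])
E
```

```text
161 167 [161 161 160] [169 166 165]
[([227.0, 189.1], [24.6, 24.7]), ([282.6, 173.8], [22.3, 26.1])]
[[192.0, 155.5], [208.0, 155.5], [224.0, 156.5], [240.0, 157.5], [256.0, 158.5], [312.0, 161.5]]
rail dir 0.03446869 0.9994058 0.6141877 0.04031303 88.0247
(185, 137) [[0.65497427 0.16755522 0.058     ]] [[0.65731877 0.16880935 0.05      ]]
(354, 148) [[ 0.63954328 -0.17343273  0.058     ]] [[ 0.64173351 -0.17558759  0.05      ]]
(352, 162) [[ 0.61042814 -0.16864581  0.058     ]] [[ 0.61232729 -0.17075281  0.05      ]]
(181, 212) [[0.50390286 0.16890682 0.058     ]] [[0.50473704 0.17017447 0.05      ]]
(329, 216) [[ 0.50079518 -0.12048261  0.058     ]] [[ 0.50159829 -0.12210811  0.05      ]]
disc [[0.5485736  0.07866609 0.06      ]] pocket [[ 0.58556725 -0.03076041  0.046     ]]
cam [array([[0.39770614, 0.03561526, 1.        ]])]
```

View pics/crop.png

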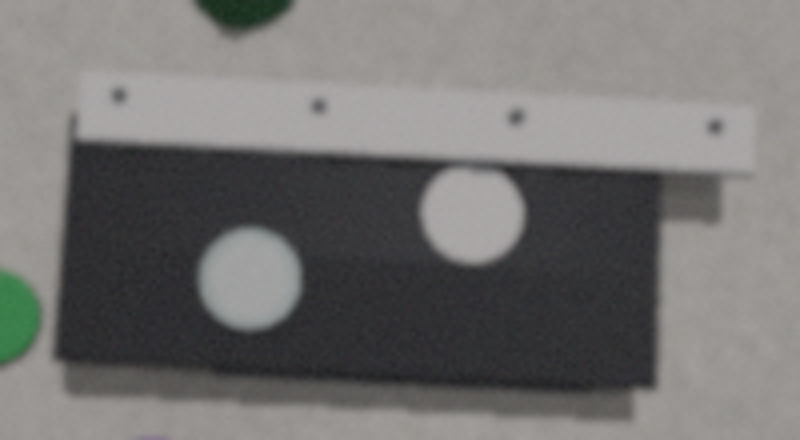

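The crop confirms the bluish glass-faced disc at crop (250,279), which is top (227,189). The brighter bare-metal circle at (472,214) is the pocket. Its measured stage x is about 19 mm, which agrees with the given 20. The disc clears the rail by about 40 mm, within the stated range.

```bash
cat >> h.py <<'E'
yh=np.array([.0345,.9994]); xh=np.array([.9994,-.0345]); p0=np.array([.6142,.0403])
p0=p0-yh*(p0@yh-(-.0015))   # rail middle
O=p0-.045*xh
def st(w): w=np.asarray(w)[...,:2]-O; return np.c_[w@xh,w@yh]*1000 if w.ndim>1 else np.array([w@xh,w@yh])*1000
def delta(sx,sy,tipz):
    "tool shift in cm (in present tool axes) to TCP at stage sx,sy (mm), nominal tip height tipz (m); and turn"
    s=sense(); T=R.from_quat(s['tool_rot']); w=O+(sx*xh+sy*yh)/1000
    d=np.r_[w,tipz+.0726]-s['tcp_pos']
    G=R.from_matrix(np.c_[np.r_[-xh,0],np.r_[yh,0],[0,0,-1]])
    print("shift in goal axes",np.round(G.inv().apply(d)*100,2),"turn",np.round((T.inv()*G).as_rotvec(degrees=True),2),
      "now stage",np.round(st(s['tcp_pos']),1),"tipz",round(s['tcp_pos'][2]-.0726,4),"F",np.round(s['force'],1),"gap",round(s['finger_gap'],3),"t",s['t'])
E
python3 - <<'E'
from h import *
D=ray("top",[(227,189.1),(282.6,173.8)],.06);D[1]=ray("top",(282.6,173.8),.048)[0]
print(O,st(D)); r=ray("top",[(214.7,189.1),(239.3,189.1)],.06); print('dia',np.linalg.norm(r[0]-r[1]))
d=st(D)[0]; delta(d[0]-48,d[1],.15)
E
```

```text
[ 0.56705468 -0.02107544] [[-20.22623667 101.10978009]
 [ 18.79023503  -8.05277275]]
dia 0.0482474700440958
shift in goal axes [-26.81 -48.06   8.05] turn [ -0.09  -0.04 -21.73] now stage [-336.3  581.7] tipz 0.2305 F [ 0.9 -0.8 -0.3] gap 0.997 t 0.15
```

```bash
sed -i 's/(-.0015)/.0195/' h.py
python3 -m inch '[{"wz":-7.24},{"wz":-7.24},{"wz":-7.25},{}]' 0.3 20 >/dev/null
python3 -m inch '[{"dx":-2.7,"dy":-4.8},{"dx":-2.7,"dy":-4.8},{"dx":-2.7,"dy":-4.8},{"dx":-2.7,"dy":-4.8},{"dx":-2.7,"dy":-4.8},{"dx":-2.7,"dy":-4.8},{"dx":-2.7,"dy":-4.8},{"dx":-2.7,"dy":-4.8},{"dx":-2.6,"dy":-4.8},{"dx":-2.6,"dy":-4.8}]'
python3 -m inch '[{},{"dz":2.5},{"dz":2.5},{"dz":2.5},{}]'
python3 - <<'E'
from h import *
delta(-68,80,.0525)
im=eyes.snapshot("wrist"); cv2.imwrite("pics/w1.png",im[...,::-1])
print(manip.tips_ahead)
E
```

```text
shift in goal axes [-26.83 -48.07  17.8 ] turn [ -0.09  -0.04 -21.73] now stage [-336.3  560.7] tipz 0.2305 F [ 0.9 -0.8 -0.3] gap 0.997 t 0.15
0.0726invalid input at $[0]: expected keys dx, dy, dz, wx, wy, wz
invalid input at $[0]: expected keys dx, dy, dz, wx, wy, wz
invalid input at $[0]: expected keys dx, dy, dz, wx, wy, wz
```

View pics/w1.png

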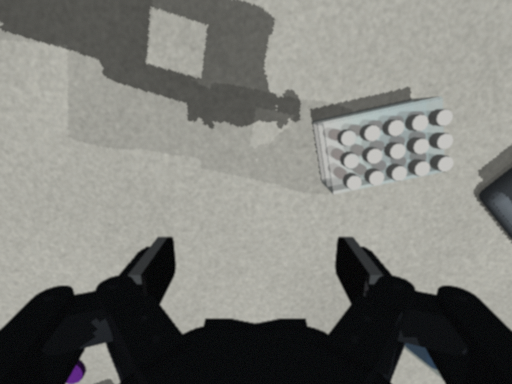

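The moves were refused because every key is needed, so the arm is still at its start pose. The wrist view shows the open fingers at (165,240) and (345,240) and the rack at (390,145), which isn't needed. I'll retype the rows in full.

```bash
python3 -m inch '[{"dx":0,"dy":0,"dz":0,"wx":0,"wy":0,"wz":-7.2},{"dx":0,"dy":0,"dz":0,"wx":0,"wy":0,"wz":-7.2},{"dx":0,"dy":0,"dz":0,"wx":0,"wy":0,"wz":-7.3},{"dx":0,"dy":0,"dz":0,"wx":0,"wy":0,"wz":0}]' 0.3 20
python3 -m inch '[{"dx":-2.7,"dy":-4.8,"dz":0,"wx":0,"wy":0,"wz":0},{"dx":-2.7,"dy":-4.8,"dz":0,"wx":0,"wy":0,"wz":0},{"dx":-2.7,"dy":-4.8,"dz":0,"wx":0,"wy":0,"wz":0},{"dx":-2.7,"dy":-4.8,"dz":0,"wx":0,"wy":0,"wz":0},{"dx":-2.7,"dy":-4.8,"dz":0,"wx":0,"wy":0,"wz":0},{"dx":-2.7,"dy":-4.8,"dz":0,"wx":0,"wy":0,"wz":0},{"dx":-2.7,"dy":-4.8,"dz":0,"wx":0,"wy":0,"wz":0},{"dx":-2.7,"dy":-4.8,"dz":0,"wx":0,"wy":0,"wz":0},{"dx":-2.6,"dy":-4.8,"dz":0,"wx":0,"wy":0,"wz":0},{"dx":-2.6,"dy":-4.8,"dz":0,"wx":0,"wy":0,"wz":0}]'
python3 -m inch '[{"dx":0,"dy":0,"dz":2.5,"wx":0,"wy":0,"wz":0},{"dx":0,"dy":0,"dz":2.5,"wx":0,"wy":0,"wz":0},{"dx":0,"dy":0,"dz":2.5,"wx":0,"wy":0,"wz":0},{"dx":0,"dy":0,"dz":2.5,"wx":0,"wy":0,"wz":0},{"dx":0,"dy":0,"dz":0,"wx":0,"wy":0,"wz":0}]'
python3 - <<'E'
from h import *
delta(-68,80,.0525)
im=eyes.snapshot("wrist"); cv2.imwrite("pics/w2.png",im[...,::-1])
print(manip.tips_ahead)
E
```

```text
t: 0.7
tcp_pos: [0.2512, 0.5721, 0.3037]
tool_rot: [0.018, 1.0, -0.0, -0.0]
force: [-0.3, 0.4, 0.5]
finger_gap: 0.297
gripper_force: 0.0
t: 1.95
tcp_pos: [0.503, 0.0814, 0.3041]
tool_rot: [0.019, 1.0, 0.0, 0.0]
force: [1.2, 0.2, 0.7]
finger_gap: 0.299
gripper_force: 0.0
t: 2.58
tcp_pos: [0.5012, 0.0831, 0.2025]
tool_rot: [0.018, 1.0, 0.0, -0.002]
force: [-0.8, -0.3, -0.1]
finger_gap: 0.298
gripper_force: 0.0
shift in goal axes [-0.14 -0.09  7.74] turn [ 0.   -0.25 -0.14] now stage [-69.4  80.9] tipz 0.1299 F [-0.8 -0.3 -0.1] gap 0.298 t 2.575
0.0726
```

View pics/w2.png

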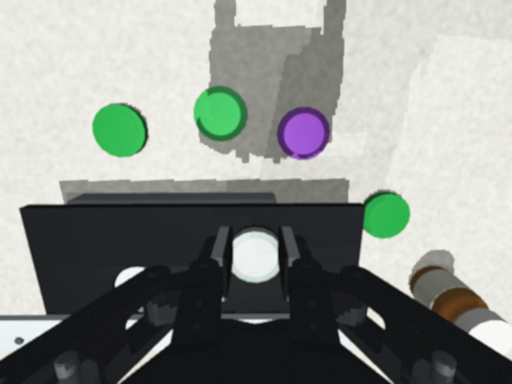

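The wrist view shows the disc at (255,257) between the fingers, the pocket at (133,280), the rail at the bottom and the plate's front edge at row 205. I'll cross-check the top-view points against it.

Run:
```python
from h import *
cp=eyes.camera_params("wrist"); im=eyes.snapshot("wrist"); g=cv2.cvtColor(im,cv2.COLOR_RGB2GRAY)
m=(g[225:290,232:280]>140).astype(np.uint8)
c=max(cv2.findContours(m,cv2.RETR_EXTERNAL,cv2.CHAIN_APPROX_NONE)[0],key=cv2.contourArea)[:,0]+[232,225]
P=st(ray("wrist",c,.06,cp)); print(P.min(0),P.max(0),c.min(0),c.max(0))
# plate front edge: bright->dark, columns
e=[(u,180+np.diff(g[180:230,u].astype(int))[5:].argmin()+5.5) for u in (300,310,320,330,340)]
print(e,st(ray("wrist",e,.05,cp)))
print('right end',st(ray("wrist",[(363,206),(22,206)],.05,cp)))
```

```text
[-43.43906699  60.5947813 ] [  6.4409674  101.53430209] [232 229] [278 280]
[(300, np.float64(201.5)), (310, np.float64(201.5)), (320, np.float64(201.5)), (330, np.float64(201.5)), (340, np.float64(201.5))] [[-64.73927952 120.01537125]
 [-64.73331389 128.65649529]
 [-64.72734857 137.29717247]
 [-64.72138355 145.93740282]
 [-64.71541885 154.57718639]]
right end [[ -60.59050503  174.89817297]
 [ -60.79139913 -121.37363027]]
```

Both views agree: the plate edge is at x = -64.7 and the disc is at about (-18.5, 81). Descending behind it.

```bash
python3 -m inch '[{"dx":-0.1,"dy":0,"dz":2.0,"wx":0,"wy":0,"wz":0},{"dx":0,"dy":0,"dz":2.0,"wx":0,"wy":0,"wz":0},{"dx":0,"dy":0,"dz":1.5,"wx":0,"wy":0,"wz":0},{"dx":0,"dy":0,"dz":1.0,"wx":0,"wy":0,"wz":0},{"dx":0,"dy":0,"dz":0.6,"wx":0,"wy":0,"wz":0},{"dx":0,"dy":0,"dz":0.4,"wx":0,"wy":0,"wz":0},{"dx":0,"dy":0,"dz":0,"wx":0,"wy":0,"wz":0}]'
python3 - <<'E'
from h import *
delta(-50,81,.052)
im=eyes.snapshot("wrist"); cv2.imwrite("pics/w3.png",im[...,::-1])
E
```

```text
t: 3.55
tcp_pos: [0.5033, 0.0831, 0.1289]
tool_rot: [0.018, 1.0, -0.0, -0.0]
force: [-0.3, -0.0, 1.0]
finger_gap: 0.298
gripper_force: 0.0
shift in goal axes [-1.73  0.01  0.43] turn [-0.   -0.   -0.03] now stage [-67.3  80.9] tipz 0.0563 F [-0.3 -0.   1. ] gap 0.298 t 3.55
```

View pics/w3.png

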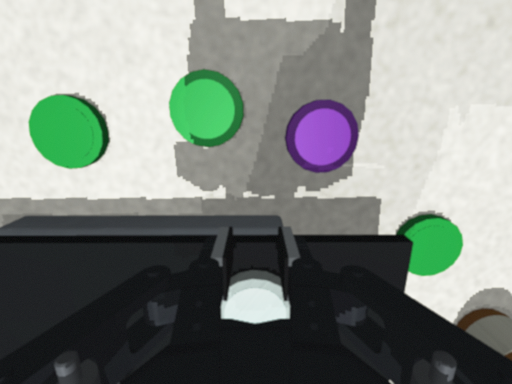

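The fingers straddle the centre line in front of the disc (255,295) and clear of the plate. I'll go 3 mm lower, then push gently towards the rail.

```bash
python3 -m inch '[{"dx":0,"dy":0,"dz":0.2,"wx":0,"wy":0,"wz":0},{"dx":0,"dy":0,"dz":0.15,"wx":0,"wy":0,"wz":0},{"dx":0,"dy":0,"dz":0,"wx":0,"wy":0,"wz":0}]'
python3 -m inch '[{"dx":-0.4,"dy":0,"dz":0,"wx":0,"wy":0,"wz":0},{"dx":-0.4,"dy":0,"dz":0,"wx":0,"wy":0,"wz":0},{"dx":-0.4,"dy":0,"dz":0,"wx":0,"wy":0,"wz":0},{"dx":-0.4,"dy":0,"dz":0,"wx":0,"wy":0,"wz":0},{"dx":-0.4,"dy":0,"dz":0,"wx":0,"wy":0,"wz":0},{"dx":-0.4,"dy":0,"dz":0,"wx":0,"wy":0,"wz":0},{"dx":-0.4,"dy":0,"dz":0,"wx":0,"wy":0,"wz":0},{"dx":-0.4,"dy":0,"dz":0,"wx":0,"wy":0,"wz":0},{"dx":0,"dy":0,"dz":0,"wx":0,"wy":0,"wz":0}]'
cat >> h.py <<'E'
def wdisc(z=.06,lo=140):
    "stage extents of bright blobs in wrist view"
    cp=eyes.camera_params("wrist"); im=eyes.snapshot("wrist"); g=cv2.cvtColor(im,cv2.COLOR_RGB2GRAY)
    return im,g,cp
E
python3 - <<'E'
from h import *
delta(-13,81,.053)
im,g,cp=wdisc(); cv2.imwrite("pics/w4.png",im[...,::-1])
col=g[:,255].astype(int); e=200+np.diff(col[200:]).argmax()+.5; print(e,st(ray("wrist",(255,e),.06,cp)),col[230:330:4])
E
```

```text
t: 3.98
tcp_pos: [0.5032, 0.0831, 0.1254]
tool_rot: [0.018, 1.0, -0.0, -0.0]
force: [-0.4, 0.7, 0.9]
finger_gap: 0.302
gripper_force: 0.0
t: 5.1
tcp_pos: [0.5359, 0.0819, 0.1254]
tool_rot: [0.018, 1.0, -0.0, 0.001]
force: [0.6, 0.3, -0.1]
finger_gap: 0.298
gripper_force: 0.0
shift in goal axes [-2.17  0.01 -0.02] turn [-0.    0.06 -0.04] now stage [-34.7  80.9] tipz 0.0528 F [ 0.6  0.3 -0.1] gap 0.298 t 5.1
259.5 [[-25.61986961  81.13856244]] [ 19  18  19  16  33  21  75  75 212 209 229 234 234 233 232 232 230 231
 231 230 228 232 233 208  16]
```

View pics/w4.png

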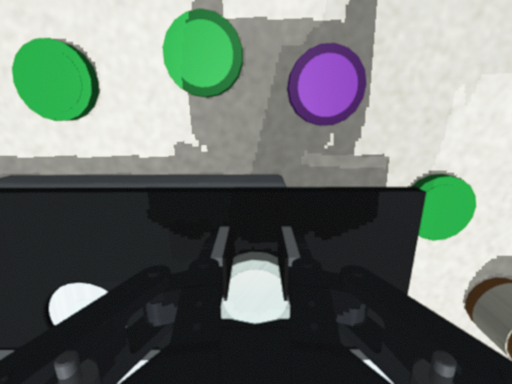

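The disc is being pushed, with its near edge at x ≈ -26 and its centre ≈ -1.5. That puts the TCP 33 mm behind it, as predicted. The plate is square and the disc has stayed centred. About 20 mm remain.

```bash
python3 -m inch '[{"dx":-0.4,"dy":0,"dz":0,"wx":0,"wy":0,"wz":0},{"dx":-0.4,"dy":0,"dz":0,"wx":0,"wy":0,"wz":0},{"dx":-0.4,"dy":0,"dz":0,"wx":0,"wy":0,"wz":0},{"dx":-0.3,"dy":0,"dz":0,"wx":0,"wy":0,"wz":0},{"dx":-0.2,"dy":0,"dz":0,"wx":0,"wy":0,"wz":0},{"dx":-0.1,"dy":0,"dz":0,"wx":0,"wy":0,"wz":0},{"dx":-0.1,"dy":0,"dz":0,"wx":0,"wy":0,"wz":0},{"dx":0,"dy":0,"dz":0,"wx":0,"wy":0,"wz":0}]'
python3 - <<'E'
from h import *
delta(-13,81,.053)
im,g,cp=wdisc(); 
col=g[:,255].astype(int); e=200+np.diff(col[200:]).argmax()+.5; print(e,st(ray("wrist",(255,e),.06,cp)))
im=eyes.snapshot("top"); print(discs(im,(195,150,260,212)))
E
python3 -m inch '[{"dx":-0.05,"dy":0,"dz":0,"wx":0,"wy":0,"wz":0},{"dx":-0.05,"dy":0,"dz":0,"wx":0,"wy":0,"wz":0},{"dx":0,"dy":0,"dz":0,"wx":0,"wy":0,"wz":0}]'
```

```text
t: 6.15
tcp_pos: [0.5543, 0.0813, 0.1254]
tool_rot: [0.018, 1.0, -0.0, 0.0]
force: [-0.1, -0.0, -0.4]
finger_gap: 0.301
gripper_force: 0.1
shift in goal axes [-0.33  0.01 -0.02] turn [-0.    0.01 -0.03] now stage [-16.3  80.9] tipz 0.0528 F [-0.1 -0.  -0.4] gap 0.301 t 6.15
258.5 [[-7.89960643 81.16760153]]
[]
t: 6.62
tcp_pos: [0.5552, 0.0813, 0.1254]
tool_rot: [0.018, 1.0, -0.0, -0.0]
force: [-0.4, -0.1, -0.6]
finger_gap: 0.299
gripper_force: 0.1
```

```bash
python3 -m inch '[{"dx":-0.05,"dy":0,"dz":0,"wx":0,"wy":0,"wz":0},{"dx":-0.05,"dy":0,"dz":0,"wx":0,"wy":0,"wz":0},{"dx":0,"dy":0,"dz":0,"wx":0,"wy":0,"wz":0}]'|grep -E "pos|^force"
python3 -m inch '[{"dx":-0.05,"dy":0,"dz":0,"wx":0,"wy":0,"wz":0},{"dx":0,"dy":0,"dz":0,"wx":0,"wy":0,"wz":0}]'|grep -E "pos|^force"
python3 - <<'E'
from h import *
delta(-13,81,.053)
im,g,cp=wdisc(); 
col=g[:,255].astype(int); e=200+np.diff(col[200:]).argmax()+.5; print(e,st(ray("wrist",(255,e),.06,cp)))
E
```

```text
tcp_pos: [0.5563, 0.0812, 0.1254]
force: [-0.9, 0.1, -0.0]
tcp_pos: [0.5568, 0.0812, 0.1254]
force: [-0.1, 1.2, -0.1]
shift in goal axes [-0.08  0.01 -0.02] turn [-0.    0.01 -0.03] now stage [-13.8  80.9] tipz 0.0528 F [-0.1  1.2 -0.1] gap 0.296 t 7.25
258.5 [[-5.40176352 81.16166993]]
```

```bash
for i in 1; do :; done
python3 -m inch '[{"dx":-0.05,"dy":0,"dz":0,"wx":0,"wy":0,"wz":0},{"dx":0,"dy":0,"dz":0,"wx":0,"wy":0,"wz":0}]'|grep -E "pos|^force"
python3 -m inch '[{"dx":-0.03,"dy":0,"dz":0,"wx":0,"wy":0,"wz":0},{"dx":0,"dy":0,"dz":0,"wx":0,"wy":0,"wz":0}]'|grep -E "pos|^force"
```

```text
tcp_pos: [0.5573, 0.0812, 0.1254]
force: [-0.2, -0.5, -0.3]
tcp_pos: [0.5575, 0.0812, 0.1254]
force: [-0.1, -0.6, -0.5]
```

```bash
python3 -m inch '[{"dx":-0.03,"dy":0,"dz":0,"wx":0,"wy":0,"wz":0},{"dx":0,"dy":0,"dz":0,"wx":0,"wy":0,"wz":0}]'|grep -E "pos|^force"
python3 -m inch '[{"dx":-0.03,"dy":0,"dz":0,"wx":0,"wy":0,"wz":0},{"dx":0,"dy":0,"dz":0,"wx":0,"wy":0,"wz":0}]'|grep -E "pos|^force"
python3 - <<'E'
from h import *
im=eyes.snapshot("scene"); P=proj("scene",np.r_[O+.02*xh+.08*yh,.055])[0]; print(P)
x,y=map(int,P); c=im[y-40:y+40,x-95:x+45]; cv2.imwrite("pics/s1.png",cv2.resize(c,None,fx=5,fy=5,interpolation=cv2.INTER_CUBIC)[...,::-1])
E
```

```text
tcp_pos: [0.5579, 0.0812, 0.1254]
force: [-0.5, -0.6, 0.1]
tcp_pos: [0.5582, 0.0812, 0.1254]
force: [0.6, 0.2, 0.4]
[266.37676797 200.94666054]
```

View pics/s1.png

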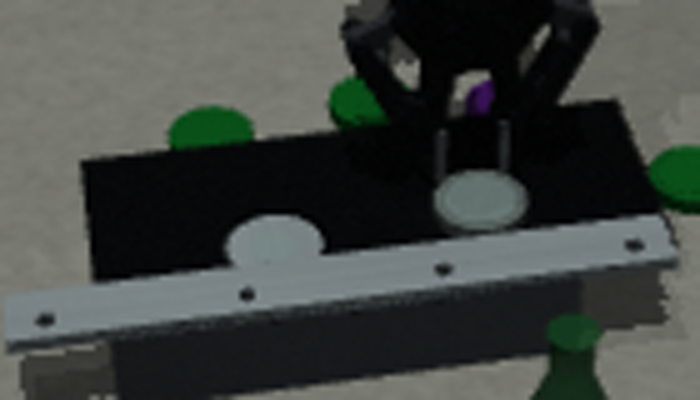

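The scene view shows the disc at crop (480,198) right by the rail, with the pocket at (275,240). The force hasn't risen yet, so I keep creeping.

```bash
python3 -m inch '[{"dx":-0.05,"dy":0,"dz":0,"wx":0,"wy":0,"wz":0},{"dx":0,"dy":0,"dz":0,"wx":0,"wy":0,"wz":0}]'|grep -E "pos|^force"
python3 -m inch '[{"dx":-0.05,"dy":0,"dz":0,"wx":0,"wy":0,"wz":0},{"dx":0,"dy":0,"dz":0,"wx":0,"wy":0,"wz":0}]'|grep -E "pos|^force"
python3 - <<'E'
from h import *
im,g,cp=wdisc(); 
col=g[:,255].astype(int); e=200+np.diff(col[200:]).argmax()+.5; print(e,st(ray("wrist",(255,e),.06,cp)),st(sense()['tcp_pos']))
# scene: ellipse of disc face
im=eyes.snapshot("scene"); g=cv2.cvtColor(im,cv2.COLOR_RGB2GRAY); cv2.imwrite("pics/s2.png",im[...,::-1])
print(discs(im,(254,192,282,207),85), g[190:212,267])
for q in (25,45): print(proj("scene",[np.r_[O+.001*q*xh+.081*yh,.058]]))
print(st(ray("scene",(267,200.5),.06)))
E
```

```text
tcp_pos: [0.5587, 0.0812, 0.1254]
force: [0.1, 0.0, -0.8]
tcp_pos: [0.5592, 0.0811, 0.1254]
force: [-0.3, -1.0, 0.2]
258.5 [[-2.98739307 81.16014114]] [-11.36328652  80.87353381]
[] [  1   3   3   3  84 102 109 110 110 109 110 109 109 113  98  93  52 124
 127 127 127 127]
[[267.15192168 201.24117918]]
[[268.71927358 206.16890032]]
[[24.29682203 80.7075974 ]]
```

```bash
python3 -m inch '[{"dx":-0.03,"dy":0,"dz":0,"wx":0,"wy":0,"wz":0},{"dx":0,"dy":0,"dz":0,"wx":0,"wy":0,"wz":0}]'|grep -E "pos|^force"
python3 -m inch '[{"dx":-0.03,"dy":0,"dz":0,"wx":0,"wy":0,"wz":0},{"dx":0,"dy":0,"dz":0,"wx":0,"wy":0,"wz":0}]'|grep -E "pos|^force"
```

```text
tcp_pos: [0.5595, 0.0811, 0.1254]
force: [-0.2, -0.4, -0.5]
tcp_pos: [0.5597, 0.0811, 0.1254]
force: [-1.7, 0.3, 0.5]
```

```bash
python3 -m inch '[{"dx":-0.03,"dy":0,"dz":0,"wx":0,"wy":0,"wz":0},{"dx":0,"dy":0,"dz":0,"wx":0,"wy":0,"wz":0}]'|grep -E "pos|^force"
python3 -m inch '[{"dx":-0.02,"dy":0,"dz":0,"wx":0,"wy":0,"wz":0},{"dx":0,"dy":0,"dz":0,"wx":0,"wy":0,"wz":0}]'|grep -E "pos|^force"
```

```text
tcp_pos: [0.5599, 0.0811, 0.1254]
force: [-0.6, -0.6, 0.1]
tcp_pos: [0.5601, 0.0811, 0.1254]
force: [-1.1, 0.5, 1.0]
```

```bash
python3 -m inch '[{"dx":-0.03,"dy":0,"dz":0,"wx":0,"wy":0,"wz":0},{"dx":0,"dy":0,"dz":0,"wx":0,"wy":0,"wz":0}]'|grep -E "pos|^force"
python3 -m inch '[{"dx":-0.03,"dy":0,"dz":0,"wx":0,"wy":0,"wz":0},{"dx":0,"dy":0,"dz":0,"wx":0,"wy":0,"wz":0}]'|grep -E "pos|^force"
python3 - <<'E'
from h import *
F=[];
for i in range(4): F.append(sense()['force']); eyes.snapshot("wrist")
print(np.mean(F,0)); delta(-13,81,.053)
E
```

```text
tcp_pos: [0.5602, 0.0811, 0.1253]
force: [-0.8, -0.4, 0.7]
tcp_pos: [0.5604, 0.0811, 0.1253]
force: [-2.1, 0.4, 1.6]
[-2.19585914 -0.04590089  1.0359051 ]
shift in goal axes [ 0.28  0.01 -0.03] turn [ 0.   -0.07 -0.03] now stage [-10.2  80.9] tipz 0.0527 F [-3.2 -0.1  1.6] gap 0.297 t 10.65
```

Firm gentle contact at about 2-3 N, so the disc is at the rail. Next I back off, lift, shut the fingers and go round to its +y side.

```bash
python3 -m inch '[{"dx":0.5,"dy":0,"dz":0,"wx":0,"wy":0,"wz":0},{"dx":0.8,"dy":0,"dz":0,"wx":0,"wy":0,"wz":0},{"dx":0,"dy":0,"dz":-2,"wx":0,"wy":0,"wz":0},{"dx":0,"dy":0,"dz":-2,"wx":0,"wy":0,"wz":0},{"dx":0,"dy":2.5,"dz":0,"wx":0,"wy":0,"wz":0},{"dx":-2,"dy":2.5,"dz":0,"wx":0,"wy":0,"wz":0},{"dx":-2.1,"dy":0.5,"dz":0,"wx":0,"wy":0,"wz":0},{"dx":0,"dy":0,"dz":0,"wx":0,"wy":0,"wz":-5},{"dx":0,"dy":0,"dz":0,"wx":0,"wy":0,"wz":0},{"dx":0,"dy":0,"dz":0,"wx":0,"wy":0,"wz":0}]' 0 20
python3 - <<'E'
from h import *
delta(18,134,.053)
im=eyes.snapshot("top"); w=eyes.snapshot("wrist")
cv2.imwrite("pics/c.png",np.hstack([im[80:320,60:400],w[120:360,:400]])[...,::-1])
E
```

```text
t: 11.9
tcp_pos: [0.5906, 0.135, 0.1655]
tool_rot: [-0.025, 1.0, 0.0, 0.0]
force: [0.5, 0.3, 0.2]
finger_gap: 0.002
gripper_force: 0.0
shift in goal axes [ 0.01 -0.18  3.99] turn [0.   0.02 4.89] now stage [ 18.1 135.8] tipz 0.0929 F [0.5 0.3 0.2] gap 0.002 t 11.9
```

View pics/c.png

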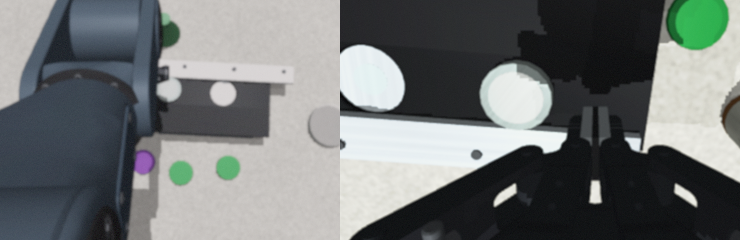

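The disc touches the rail (wrist crop (515,95)). The shut fingers are on its +y side, and the pocket is at (370,78). Descend and push along the rail in -y.

```bash
python3 -m inch '[{"dx":0,"dy":0,"dz":1.5,"wx":0,"wy":0,"wz":0},{"dx":0,"dy":0,"dz":1.2,"wx":0,"wy":0,"wz":0},{"dx":0,"dy":0,"dz":0.8,"wx":0,"wy":0,"wz":0},{"dx":0,"dy":0,"dz":0.4,"wx":0,"wy":0,"wz":0},{"dx":0,"dy":0,"dz":0,"wx":0,"wy":0,"wz":0}]'
python3 -m inch '[{"dx":0.035,"dy":-0.4,"dz":0,"wx":0,"wy":0,"wz":0},{"dx":0.035,"dy":-0.4,"dz":0,"wx":0,"wy":0,"wz":0},{"dx":0.035,"dy":-0.4,"dz":0,"wx":0,"wy":0,"wz":0},{"dx":0.035,"dy":-0.4,"dz":0,"wx":0,"wy":0,"wz":0},{"dx":0.035,"dy":-0.4,"dz":0,"wx":0,"wy":0,"wz":0},{"dx":0.035,"dy":-0.4,"dz":0,"wx":0,"wy":0,"wz":0},{"dx":0.035,"dy":-0.4,"dz":0,"wx":0,"wy":0,"wz":0},{"dx":0.035,"dy":-0.4,"dz":0,"wx":0,"wy":0,"wz":0},{"dx":0.035,"dy":-0.4,"dz":0,"wx":0,"wy":0,"wz":0},{"dx":0,"dy":0,"dz":0,"wx":0,"wy":0,"wz":0}]'
python3 - <<'E'
from h import *
delta(18,10,.053)
cp=eyes.camera_params("wrist"); w=eyes.snapshot("wrist"); cv2.imwrite("pics/w6.png",w[...,::-1])
E
```

```text
t: 12.62
tcp_pos: [0.5906, 0.1351, 0.126]
tool_rot: [-0.026, 1.0, 0.0, -0.0]
force: [-0.4, -0.1, 0.2]
finger_gap: 0.001
gripper_force: 0.0
t: 13.88
tcp_pos: [0.5895, 0.0985, 0.1264]
tool_rot: [-0.026, 1.0, -0.0, 0.0]
force: [0.3, 0.4, 0.4]
finger_gap: -0.003
gripper_force: 0.0
shift in goal axes [ 0.03 -8.93  0.08] turn [-0.01  0.    4.95] now stage [18.3 99.3] tipz 0.0538 F [0.3 0.4 0.4] gap -0.003 t 13.875
```

View pics/w6.png

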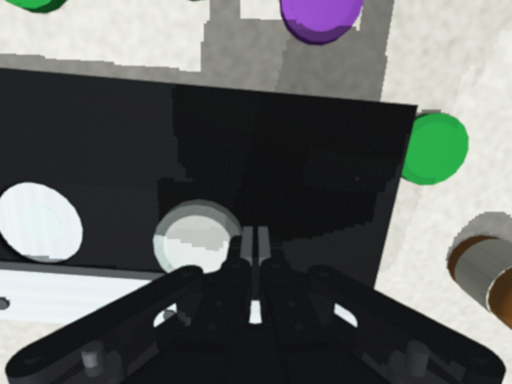

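The wrist view shows the disc (198,240) against the rail with the shut fingers at its +y rim (245,250), and the pocket ahead at (40,222). That was my tenth picture, so from here I go by numbers only.

```bash
cat >> h.py <<'E'
def track():
    cp=eyes.camera_params("wrist"); im=eyes.snapshot("wrist"); g=cv2.cvtColor(im,cv2.COLOR_RGB2GRAY)
    m=(cv2.GaussianBlur(g,(3,3),0)>80).astype(np.uint8); m[:150]=0; m[275:]=0; m[:,244:]=0
    n,l,s,c=cv2.connectedComponentsWithStats(m)
    for i in range(1,n):
        if s[i,4]>300: 
            x,y,w,h,a=s[i]; rows=np.where((l==i)[:,x])[0].mean(); cols=np.where((l==i)[y])[0].mean()
            print("blob",s[i].tolist(),"left",st(ray("wrist",(x,rows),.06,cp)).round(1),"far(-x)",st(ray("wrist",(cols,y),.06,cp)).round(1))
E
python3 - <<'E'
from h import *
track(); delta(18,10,.053)
E
```

```text
blob [0, 181, 83, 81, 5316] left [[ 12.6 -37.8]] far(-x) [[ -7.2 -19.7]]
blob [152, 204, 87, 70, 4499] left [[21.4 42.9]] far(-x) [[-2.2 66. ]]
blob [0, 263, 162, 12, 1060] left [[ 46.3 -43.6]] far(-x) [[ 42.4 -39.6]]
shift in goal axes [ 0.03 -8.96  0.08] turn [-0.    0.    4.96] now stage [18.3 99.6] tipz 0.0538 F [ 0.1  0.7 -0.3] gap -0.002 t 13.975
```

```bash
python3 -m inch '[{"dx":0.035,"dy":-0.4,"dz":0.02,"wx":0,"wy":0,"wz":0},{"dx":0.035,"dy":-0.4,"dz":0.02,"wx":0,"wy":0,"wz":0},{"dx":0.035,"dy":-0.4,"dz":0.02,"wx":0,"wy":0,"wz":0},{"dx":0.035,"dy":-0.4,"dz":0.02,"wx":0,"wy":0,"wz":0},{"dx":0.035,"dy":-0.4,"dz":0,"wx":0,"wy":0,"wz":0},{"dx":0.035,"dy":-0.4,"dz":0,"wx":0,"wy":0,"wz":0},{"dx":0.035,"dy":-0.4,"dz":0,"wx":0,"wy":0,"wz":0},{"dx":0.035,"dy":-0.4,"dz":0,"wx":0,"wy":0,"wz":0},{"dx":0.035,"dy":-0.4,"dz":0,"wx":0,"wy":0,"wz":0},{"dx":0.035,"dy":-0.4,"dz":0,"wx":0,"wy":0,"wz":0}]'|grep -E "pos|^force"
python3 -c "from h import *; track(); delta(18,3,.053)"
python3 -m inch '[{"dx":0.035,"dy":-0.4,"dz":0,"wx":0,"wy":0,"wz":0},{"dx":0.035,"dy":-0.4,"dz":0,"wx":0,"wy":0,"wz":0},{"dx":0.035,"dy":-0.4,"dz":0,"wx":0,"wy":0,"wz":0},{"dx":0.035,"dy":-0.4,"dz":0,"wx":0,"wy":0,"wz":0},{"dx":0.035,"dy":-0.4,"dz":0,"wx":0,"wy":0,"wz":0},{"dx":0.035,"dy":-0.4,"dz":0,"wx":0,"wy":0,"wz":0},{"dx":0.035,"dy":-0.4,"dz":0,"wx":0,"wy":0,"wz":0},{"dx":0.026,"dy":-0.3,"dz":0,"wx":0,"wy":0,"wz":0},{"dx":0,"dy":0,"dz":0,"wx":0,"wy":0,"wz":0}]'|grep -E "pos|^force"
python3 -c "from h import *; track(); delta(18,3,.053)"
```

```text
tcp_pos: [0.5882, 0.059, 0.1262]
force: [-1.7, 4.9, 4.9]
blob [62, 187, 89, 80, 5467] left [[ 14.  -44.7]] far(-x) [[ -7.1 -23.7]]
blob [153, 204, 87, 70, 4452] left [[21.7  3.9]] far(-x) [[-2.2 26.6]]
blob [0, 263, 160, 12, 1012] left [[ 46.2 -83. ]] far(-x) [[ 42.4 -80.1]]
shift in goal axes [ 0.04 -5.62  0.06] turn [0.02 0.04 4.94] now stage [18.4 59.2] tipz 0.0536 F [-0.4  2.4  6.3] gap -0.002 t 15.275
tcp_pos: [0.5872, 0.0274, 0.1261]
force: [-0.6, 1.7, 4.9]
blob [116, 192, 124, 82, 7354] left [[ 15.4 -47.6]] far(-x) [[ -6.9 -27. ]]
blob [0, 258, 159, 17, 1026] left [[  44.7 -114.3]] far(-x) [[  39.5 -113.4]]
shift in goal axes [ 0.04 -2.52  0.05] turn [-0.01  0.04  4.96] now stage [18.4 28.2] tipz 0.0535 F [-0.5  2.4  5.4] gap -0.001 t 16.45
```

Fz ≈ 5 N shows the fingertips brushing the plate. I'll back off slightly, rise 2 mm and go on in fine steps.

```bash
python3 -m inch '[{"dx":-0.02,"dy":0.2,"dz":0,"wx":0,"wy":0,"wz":0},{"dx":0,"dy":0,"dz":-0.2,"wx":0,"wy":0,"wz":0},{"dx":0.035,"dy":-0.4,"dz":0,"wx":0,"wy":0,"wz":0},{"dx":0.026,"dy":-0.3,"dz":0,"wx":0,"wy":0,"wz":0},{"dx":0.026,"dy":-0.3,"dz":0,"wx":0,"wy":0,"wz":0},{"dx":0.026,"dy":-0.3,"dz":0,"wx":0,"wy":0,"wz":0},{"dx":0.026,"dy":-0.3,"dz":0,"wx":0,"wy":0,"wz":0},{"dx":0,"dy":0,"dz":0,"wx":0,"wy":0,"wz":0}]'|grep -E "pos|^force"
python3 -c "from h import *; track(); delta(18,3,.053)"
```

```text
tcp_pos: [0.5865, 0.0133, 0.1276]
force: [-0.3, 0.5, -0.4]
blob [0, 150, 163, 125, 3288] left [[  12.  -124.2]] far(-x) [[ -22.1 -116.4]]
blob [141, 194, 98, 80, 5593] left [[ 15.6 -48.8]] far(-x) [[ -6.7 -26.9]]
shift in goal axes [ 0.04 -1.12  0.2 ] turn [-0.01  0.01  4.96] now stage [18.4 14.2] tipz 0.055 F [-0.2  0.5  0. ] gap -0.0 t 17.5
```

```bash
python3 -m inch '[{"dx":0.009,"dy":-0.1,"dz":0,"wx":0,"wy":0,"wz":0},{"dx":0.009,"dy":-0.1,"dz":0,"wx":0,"wy":0,"wz":0},{"dx":0.009,"dy":-0.1,"dz":0,"wx":0,"wy":0,"wz":0},{"dx":0.009,"dy":-0.1,"dz":0,"wx":0,"wy":0,"wz":0},{"dx":0.009,"dy":-0.1,"dz":0,"wx":0,"wy":0,"wz":0},{"dx":0.009,"dy":-0.1,"dz":0,"wx":0,"wy":0,"wz":0},{"dx":0,"dy":0,"dz":0,"wx":0,"wy":0,"wz":0}]'|grep -E "pos|^force"
python3 -c "from h import *; track(); delta(18,3,.053)"
python3 -m inch '[{"dx":0.009,"dy":-0.1,"dz":0,"wx":0,"wy":0,"wz":0},{"dx":0.009,"dy":-0.1,"dz":0,"wx":0,"wy":0,"wz":0},{"dx":0,"dy":0,"dz":0,"wx":0,"wy":0,"wz":0}]'|grep -E "pos|^force"
python3 -c "from h import *; track(); delta(18,3,.053)"
```

```text
tcp_pos: [0.5863, 0.0075, 0.1276]
force: [-0.9, 0.7, 0.7]
blob [0, 150, 163, 125, 4442] left [[  12. -130.]] far(-x) [[ -22.4 -119.4]]
blob [151, 195, 88, 79, 4978] left [[ 15.7 -49.2]] far(-x) [[ -6.6 -27.7]]
shift in goal axes [ 0.03 -0.53  0.2 ] turn [-0.01  0.01  4.97] now stage [18.3  8.3] tipz 0.055 F [-0.2 -0.   1. ] gap -0.002 t 18.425
tcp_pos: [0.5863, 0.0055, 0.1276]
force: [-0.2, -0.6, 1.1]
blob [0, 150, 163, 125, 4835] left [[  12. -132.]] far(-x) [[ -22.4 -120.4]]
blob [154, 196, 85, 78, 4759] left [[ 15.6 -49.6]] far(-x) [[ -6.1 -28.9]]
shift in goal axes [ 0.03 -0.33  0.2 ] turn [-0.01  0.    4.97] now stage [18.3  6.3] tipz 0.055 F [-0.4  0.4 -0.3] gap -0.004 t 18.85
```

```bash
python3 -m inch '[{"dx":0.004,"dy":-0.05,"dz":0,"wx":0,"wy":0,"wz":0},{"dx":0.004,"dy":-0.05,"dz":0,"wx":0,"wy":0,"wz":0},{"dx":0,"dy":0,"dz":0,"wx":0,"wy":0,"wz":0}]'|grep -E "pos|^force"
python3 -m inch '[{"dx":0.004,"dy":-0.05,"dz":0,"wx":0,"wy":0,"wz":0},{"dx":0,"dy":0,"dz":0,"wx":0,"wy":0,"wz":0}]'|grep -E "pos|^force"
python3 -m inch '[{"dx":0.004,"dy":-0.05,"dz":0,"wx":0,"wy":0,"wz":0},{"dx":0,"dy":0,"dz":0,"wx":0,"wy":0,"wz":0}]'|grep -E "pos|^force"
python3 -c "from h import *; track(); delta(18,3,.053)"
```

```text
tcp_pos: [0.5862, 0.0046, 0.1276]
force: [0.1, 0.3, -0.4]
tcp_pos: [0.5862, 0.0041, 0.1276]
force: [-0.1, -0.2, -0.1]
tcp_pos: [0.5862, 0.0036, 0.1276]
force: [0.4, -0.0, 0.2]
blob [0, 150, 163, 125, 5174] left [[  11.9 -133.9]] far(-x) [[ -22.6 -121.5]]
blob [156, 196, 84, 78, 4684] left [[ 19.6 -50.4]] far(-x) [[ -6.4 -29.2]]
shift in goal axes [ 0.03 -0.14  0.2 ] turn [ 0.   -0.    4.97] now stage [18.3  4.4] tipz 0.055 F [ 0.6 -0.8  0. ] gap 0.001 t 19.775
```

```bash
python3 -m inch '[{"dx":0.004,"dy":-0.05,"dz":0,"wx":0,"wy":0,"wz":0},{"dx":0,"dy":0,"dz":0,"wx":0,"wy":0,"wz":0}]'|grep -E "pos|^force"
python3 -m inch '[{"dx":0.004,"dy":-0.05,"dz":0,"wx":0,"wy":0,"wz":0},{"dx":0,"dy":0,"dz":0,"wx":0,"wy":0,"wz":0}]'|grep -E "pos|^force"
python3 -c "from h import *; track(); delta(18,3,.053)"
```

```text
tcp_pos: [0.5861, 0.0031, 0.1276]
force: [-0.2, 0.7, -0.5]
tcp_pos: [0.5861, 0.0026, 0.1276]
force: [0.2, 0.5, 0.3]
blob [0, 150, 163, 125, 5387] left [[  12.  -134.9]] far(-x) [[ -22.6 -122.1]]
blob [156, 196, 87, 78, 4672] left [[ 19.7 -51.4]] far(-x) [[ -6.4 -29.7]]
shift in goal axes [ 0.03 -0.04  0.2 ] turn [-0.    0.    4.97] now stage [18.3  3.4] tipz 0.055 F [0.8 0.4 1.2] gap -0.001 t 20.325
```

```bash
python3 -m inch '[{"dx":0.004,"dy":-0.05,"dz":0,"wx":0,"wy":0,"wz":0},{"dx":0,"dy":0,"dz":0,"wx":0,"wy":0,"wz":0}]'|grep -E "pos|^force"
python3 -c "from h import *; track(); delta(18,3,.053)"
```

```text
tcp_pos: [0.5861, 0.0021, 0.1276]
force: [-0.4, 1.5, 0.6]
blob [0, 150, 163, 125, 5487] left [[  12.  -135.4]] far(-x) [[ -22.6 -122.3]]
blob [156, 196, 87, 78, 4636] left [[ 19.7 -51.9]] far(-x) [[ -6.3 -31. ]]
shift in goal axes [0.03 0.01 0.2 ] turn [-0.   -0.    4.97] now stage [18.3  2.9] tipz 0.055 F [-1.   0.4 -0. ] gap 0.001 t 20.625
```

```bash
python3 -m inch '[{"dx":0.004,"dy":-0.05,"dz":0,"wx":0,"wy":0,"wz":0},{"dx":0,"dy":0,"dz":0,"wx":0,"wy":0,"wz":0}]'|grep -E "pos|^force"
python3 -m inch '[{"dx":0.004,"dy":-0.05,"dz":0,"wx":0,"wy":0,"wz":0},{"dx":0,"dy":0,"dz":0,"wx":0,"wy":0,"wz":0}]'|grep -E "pos|^force"
python3 -c "
from h import *
track(); delta(18,3,.053)
F=[]
for i in range(4): eyes.snapshot('top'); F.append(sense()['force'])
print(np.mean(F,0))
im=eyes.snapshot('top'); print(discs(im,(255,164,322,205)), proj('top',np.r_[O+.02*xh-.03*yh,.06]),im[174,270:300,0],im[160:192,284].tolist())"
```

```text
tcp_pos: [0.5861, 0.0016, 0.1276]
force: [-0.4, 0.8, 0.4]
tcp_pos: [0.5861, 0.0011, 0.1276]
force: [-0.1, 1.2, 0.6]
blob [0, 150, 163, 125, 5688] left [[  12.  -136.4]] far(-x) [[ -22.6 -122.8]]
blob [156, 201, 87, 73, 4504] left [[ 19.7 -52.9]] far(-x) [[ -3.4 -33.3]]
shift in goal axes [0.03 0.12 0.2 ] turn [-0.   -0.    4.97] now stage [18.3  1.8] tipz 0.055 F [-0.6  0.6 -0.3] gap 0.0 t 21.175
[0.17088996 0.15677272 0.33925828]
[([275.5, 197.8], [14.1, 78.1])] [[283.63714633 172.03255796]] [84 79 80 82 80 80 80 80 80 80 82 78 75 81 79 79 78 80 76 79 78 77 75 76
 78 75 77 74 76 77] [[61, 72, 82], [64, 75, 86], [63, 74, 84], [58, 68, 80], [64, 73, 84], [66, 75, 89], [69, 80, 92], [71, 80, 92], [72, 82, 96], [74, 86, 98], [76, 87, 100], [81, 90, 102], [77, 88, 100], [77, 87, 102], [79, 92, 104], [77, 91, 105], [85, 96, 108], [80, 93, 107], [81, 96, 110], [82, 95, 109], [83, 95, 109], [81, 96, 110], [84, 95, 110], [85, 97, 112], [84, 98, 112], [86, 98, 112], [87, 99, 114], [86, 99, 113], [88, 101, 116], [84, 100, 114], [86, 100, 114], [88, 100, 115]]
```

Run:
```python
from h import *
s=sense(); cp=dict(eyes.camera_params("wrist")); M=R.from_rotvec(cp['rvec']).as_matrix()
o=-M.T@cp['tvec']+np.array([.5895,.0985,.1264])-s['tcp_pos']; c6=dict(cp,tvec=-M@o)
g=cv2.cvtColor(cv2.imread("pics/w6.png"),cv2.COLOR_BGR2GRAY)
m=(g>110).astype(np.uint8); m[:150]=0;m[264:]=0;m[:,100:]=0
c=max(cv2.findContours(m,cv2.RETR_EXTERNAL,cv2.CHAIN_APPROX_NONE)[0],key=cv2.contourArea)[:,0]
for z in(.046,.05): 
    P=st(ray("wrist",c,z,c6)); (a,b),r=cv2.minEnclosingCircle(P.astype(np.float32)); print(z,P.min(0),P.max(0),a,b,r)
m=(g>70).astype(np.uint8); m[:190]=0;m[275:]=0;m[:,:130]=0;m[:,238:]=0
c=max(cv2.findContours(m,cv2.RETR_EXTERNAL,cv2.CHAIN_APPROX_NONE)[0],key=cv2.contourArea)[:,0]
P=st(ray("wrist",c,.06,c6));print('disc',P.min(0),P.max(0))
# present view: rows through the disc
im=eyes.snapshot("wrist"); g=cv2.cvtColor(im,cv2.COLOR_RGB2GRAY)
print(g[240,140:246:2]); print(g[190:280:2,200])
g6=cv2.cvtColor(cv2.imread("pics/w6.png"),cv2.COLOR_BGR2GRAY); print(g6[240,140:246:2]); print(g6[190:280:2,200])
```

```text
0.046 [ -2.23724658 -53.53745399] [48.53319435 -4.05602602] 23.340688705444336 -28.898408889770508 25.87287712097168
0.05 [ -3.54273659 -49.627781  ] [45.87685265 -1.46290789] 21.354642868041992 -25.64430809020996 25.184480667114258
disc [-4.28419128 42.70553543] [40.31813217 89.08851516]
[ 46  44  48  47  47  49  49  48  75 191 214 213 212 218 234 236 235 232
 233 233 233 232 233 235 234 234 234 233 234 234 221 196 197 197 197 196
 197 196 196 196 198 197 197 202 231  96  15  20  19  23  23  65  77]
[ 21  20  18  52  74  73  98 121 121 120 120 150 205 205 204 204 206 202
 198 196 197 196 198 198 201 221 230 235 236 235 235 234 233 233 232 232
 232 235 177  51  17  18  21  20  24]
[ 36  36  35  37  38  35  82 196 208 210 213 213 229 232 228 229 230 229
 230 230 217 193 194 195 196 195 195 194 195 195 195 195 196 197 195 195
 195 194 194 193 194 196 200 200 188  75  17  21  19  20  21  63  76]
[ 17  21  18  19  27  65  74  79 117 119 118 119 121 180 203 202 204 205
 204 201 196 195 196 197 195 195 195 194 201 233 233 233 232 231 230 230
 230 231 172  47  17  20  18  20  22]
```

The visible disc side wall is still as tall as it was on the plate, so it hasn't dropped yet. Its estimated centre is -29.9 against the pocket at -28.9 ± 2. I continue in fine steps and watch the side wall.

```bash
cat >> h.py <<'E'
def side():
    g=cv2.cvtColor(eyes.snapshot("wrist"),cv2.COLOR_RGB2GRAY); s=sense()
    for c in (190,200,210): print(c,g[190:222,c].tolist())
    print(np.round(st(s['tcp_pos']),1),np.round(s['force'],1),g[240,150:164])
E
python3 -m inch '[{"dx":0.004,"dy":-0.05,"dz":0,"wx":0,"wy":0,"wz":0},{"dx":0,"dy":0,"dz":0,"wx":0,"wy":0,"wz":0}]'|grep -E "^force"
python3 -c "from h import *; side()"
python3 -m inch '[{"dx":0.004,"dy":-0.05,"dz":0,"wx":0,"wy":0,"wz":0},{"dx":0,"dy":0,"dz":0,"wx":0,"wy":0,"wz":0}]'|grep -E "^force"
python3 -c "from h import *; side()"
```

```text
force: [0.1, -0.0, 0.9]
190 [20, 21, 19, 21, 26, 22, 24, 46, 79, 87, 78, 75, 81, 101, 116, 120, 119, 118, 117, 117, 118, 117, 124, 158, 190, 204, 206, 205, 207, 206, 206, 205]
200 [19, 20, 17, 23, 19, 32, 55, 71, 75, 74, 74, 79, 97, 114, 122, 120, 119, 120, 119, 119, 118, 125, 150, 186, 205, 207, 205, 205, 203, 205, 204, 205]
210 [20, 21, 22, 20, 22, 21, 50, 97, 105, 86, 74, 75, 75, 86, 110, 121, 117, 116, 116, 119, 122, 122, 121, 126, 152, 187, 204, 206, 206, 207, 206, 206]
[18.2  1.3] [1.3 1.1 1.4] [ 48  48  48  50  48  46  75 141 191 212 214 214 213 213]
force: [-0.4, 1.9, 1.1]
190 [23, 22, 22, 21, 23, 22, 20, 34, 65, 78, 76, 74, 79, 98, 115, 119, 120, 118, 118, 117, 118, 117, 122, 149, 185, 203, 205, 207, 205, 206, 207, 206]
200 [19, 18, 21, 18, 19, 27, 48, 67, 73, 74, 74, 78, 97, 114, 120, 121, 120, 121, 120, 120, 119, 123, 150, 187, 204, 207, 207, 205, 205, 205, 204, 205]
210 [18, 19, 22, 19, 22, 25, 50, 95, 103, 87, 75, 72, 75, 87, 111, 120, 118, 115, 116, 116, 119, 122, 122, 126, 153, 185, 204, 207, 207, 206, 207, 206]
[18.3  1.1] [0.5 2.2 0.8] [ 49  48  49  50  47  49  61 113 177 208 214 214 214 214]
```

There's a slight resisting force. The pusher's friction may be holding up the trailing edge, so I back off and check whether it drops.

```bash
python3 -m inch '[{"dx":-0.01,"dy":0.15,"dz":0,"wx":0,"wy":0,"wz":0},{"dx":-0.02,"dy":0.25,"dz":0,"wx":0,"wy":0,"wz":0},{"dx":0,"dy":0,"dz":0,"wx":0,"wy":0,"wz":0},{"dx":0,"dy":0,"dz":0,"wx":0,"wy":0,"wz":0}]'|grep -E "^force"
python3 -c "
from h import *
side(); track()
g=cv2.cvtColor(eyes.snapshot('wrist'),cv2.COLOR_RGB2GRAY); print(g[240,140:250:2]); print(g[225,140:250:2])"
```

```text
force: [-0.4, -0.7, 1.1]
190 [21, 21, 22, 22, 18, 47, 87, 94, 80, 75, 79, 94, 112, 118, 118, 118, 118, 118, 119, 119, 117, 131, 174, 202, 207, 206, 206, 205, 206, 206, 205, 205]
200 [20, 18, 21, 21, 22, 55, 97, 102, 82, 73, 73, 75, 92, 114, 125, 121, 119, 119, 118, 118, 115, 115, 133, 174, 202, 207, 207, 207, 206, 207, 206, 206]
210 [17, 18, 21, 21, 22, 19, 23, 58, 105, 109, 86, 74, 74, 74, 77, 92, 111, 119, 121, 121, 120, 120, 119, 118, 120, 122, 143, 180, 201, 207, 207, 207]
[18.3  4.8] [-0.  -0.2 -0.8] [ 77 143 194 210 213 213 212 211 210 212 218 229 233 235]
blob [0, 150, 163, 125, 5102] left [[  12.  -133.5]] far(-x) [[ -22.5 -121.4]]
blob [150, 201, 86, 73, 4750] left [[ 19.7 -53.2]] far(-x) [[ -3.3 -31.1]]
[ 46  47  47  47  47  75 192 214 212 211 219 234 235 236 236 233 232 232
 232 233 234 233 233 233 235 235 235 235 236 223 198 197 196 196 194 196
 196 198 197 196 196 195 202 226 208  83  17  22  19  21  23  64  79  78
  78]
[ 48  48  50  48  50  50  61 182 182 118 115 115 130 193 206 201 204 203
 201 198 197 197 202 204 203 205 207 201 198 197 198 199 198 197 198 198
 199 200 202 198 158 101 101 106 107 100  88  71  99 129  77  17  24  24
  26]
```

```bash
cat >> h.py <<'E'
def glass(off=(0,0)):
    "centre pixel ray of the disc's bright face near stage (20,-29)"
    cp=dict(eyes.camera_params("wrist")); p=proj("wrist",np.r_[O+.02*xh-.0289*yh,.058])[0]
    im=eyes.snapshot("wrist"); g=cv2.GaussianBlur(cv2.cvtColor(im,cv2.COLOR_RGB2GRAY),(3,3),0)
    m=(g>160).astype(np.uint8); n,l=cv2.connectedComponents(m); k=l[int(p[1]),int(p[0])]
    c=max(cv2.findContours((l==k).astype(np.uint8),cv2.RETR_EXTERNAL,cv2.CHAIN_APPROX_NONE)[0],key=cv2.contourArea)
    e=cv2.fitEllipse(c); print("proj",p.round(1),"ell",np.round(e[0],2),np.round(e[1],1),cv2.boundingRect(c))
    M=R.from_rotvec(cp['rvec']).as_matrix(); o=-M.T@cp['tvec']
    u=np.array([(e[0][0]-cp['cx'])/cp['fx'],(e[0][1]-cp['cy'])/cp['fy'],1])@M
    return o,u/np.linalg.norm(u),[st(ray("wrist",e[0],z,cp)).round(1).tolist() for z in(.056,.06)],im
E
python3 -m inch '[{"dx":0,"dy":1,"dz":0,"wx":0,"wy":0,"wz":0},{"dx":0,"dy":1,"dz":-2,"wx":0,"wy":0,"wz":0},{"dx":1,"dy":0,"dz":-2.5,"wx":0,"wy":0,"wz":0},{"dx":1,"dy":0,"dz":0,"wx":0,"wy":0,"wz":0},{"dx":0,"dy":0,"dz":0,"wx":0,"wy":0,"wz":0}]'|grep -E "pos"
python3 -c "
from h import *
o,u,s,im=glass(); print(s); np.save('A.npy',[o,u]); cv2.imwrite('pics/A.png',im[...,::-1])"
python3 -m inch '[{"dx":0,"dy":2,"dz":0,"wx":0,"wy":0,"wz":0},{"dx":0,"dy":2,"dz":0,"wx":0,"wy":0,"wz":0},{"dx":0,"dy":2,"dz":0,"wx":0,"wy":0,"wz":0},{"dx":0,"dy":0,"dz":0,"wx":0,"wy":0,"wz":0}]'|grep -E "pos"
python3 -c "
from h import *
o,u,s,im=glass(); print(s); a=np.load('A.npy'); cv2.imwrite('pics/B.png',im[...,::-1])
t=np.linalg.lstsq(np.c_[a[1],-u],o-a[0],rcond=None)[0]; P,Q=a[0]+t[0]*a[1],o+t[1]*u; print(P,Q,st((P+Q)/2))
g=eyes.snapshot('top'); print(g[174,265:300,0])"
```

```text
tcp_pos: [0.5637, 0.0235, 0.1721]
proj [181.5 239.2] ell [182.01 239.53] [55.3 68.3] (149, 211, 70, 58)
[[[21.3, -29.0]], [[19.2, -28.0]]]
tcp_pos: [0.5616, 0.0852, 0.1724]
proj [ 98.2 236.8] ell [100.41 238.37] [55.3 71.5] (66, 209, 74, 59)
[[[22.2, -28.5]], [[20.1, -26.2]]]
[ 0.58913615 -0.0304191   0.05387063] [ 0.58992275 -0.03037912  0.05425689] [ 22.78295187 -29.54249676]
[ 81  83  83  87 112 146 166 177 191 199 202 205 205 205 204 207 206 205
 205 205 206 205 206 204 205 205 204 202 198 193 179 154 111  87  80]
```

Run:
```python
from h import *
def P(x,y,z): return proj("wrist",np.r_[O+(x*xh+y*yh)/1000,z])[0].round(1)
im=eyes.snapshot("wrist"); g=cv2.cvtColor(im,cv2.COLOR_RGB2GRAY)
u=int(P(-5,-29,.055)[0]); print(u,"top@.06",P(-5,-29,.06),"top@.056",P(-5,-29,.056),"z.05",P(-5,-29,.05),"pocket lip",P(-6.2,-29,.05),"plate front",P(-65,-29,.05),"rail",P(45,-80,.058),P(45,20,.058))
for c in (u-4,u,u+4): print(c,g[192:222,c].tolist())
for y in(-80,20):
    q=P(45,y,.058); c=int(q[0]); 
    if 0<=c<512: r=int(q[1]); print("rail",y,q,r-8,g[r-8:r+8,c].tolist())
q=P(-65,-29,.05); c=int(q[0]); r=int(q[1]); print("front",q,r-8,g[r-8:r+8,c].tolist())
L=P(20,-54,.056);print("left .056",L,"right",P(20,-4,.056),"left.06",P(20,-54,.06),P(20,-4,.06)); r=int(L[1]); print(g[r,55:75],g[r,125:155])
```

```text
101 top@.06 [ 97.3 205.6] top@.056 [100.4 203.8] z.05 [104.8 201.2] pocket lip [104.6 199.7] plate front [ 99.  118.1] rail [ 36.1 260.8] [167.6 271.1]
97 [36, 34, 34, 35, 36, 35, 34, 37, 33, 37, 38, 55, 89, 94, 79, 92, 145, 188, 205, 205, 206, 205, 202, 204, 220, 230, 232, 231, 231, 231]
101 [35, 34, 35, 35, 38, 36, 37, 35, 35, 36, 37, 48, 65, 74, 75, 76, 110, 169, 202, 207, 207, 207, 205, 204, 216, 226, 230, 231, 231, 233]
105 [38, 35, 37, 36, 34, 36, 35, 34, 35, 34, 40, 59, 76, 79, 75, 72, 86, 134, 182, 200, 203, 202, 204, 207, 211, 220, 229, 231, 232, 232]
rail -80 [ 36.1 260.8] 252 [36, 32, 35, 34, 26, 21, 39, 73, 92, 93, 93, 93, 130, 209, 238, 241]
rail 20 [167.6 271.1] 263 [44, 44, 42, 41, 39, 46, 75, 92, 92, 83, 58, 30, 21, 18, 20, 21]
front [ 99.  118.1] 110 [146, 148, 150, 151, 152, 153, 154, 148, 124, 84, 61, 53, 40, 30, 33, 35]
left .056 [ 68.9 232.6] right [136.3 238. ] left.06 [ 65.4 234.9] [134.  240.4]
[ 37  35  37  36  36  35  34  36  37  37  36  37  77 145 189 199 199 201
 202 203] [208 210 212 211 213 213 201 165 110  74  69  67  70 116 189 194 129  64
  48  48  47  48  47  48  47  47  48  48  50  48]
```

The triangulated disc top at about 54 mm points to seated, but the baseline was short. I take a view from the other side for a solid height and tilt check.

```bash
python3 -c "
from h import *
o,u,s,im=glass(); np.save('B.npy',[o,u]); print(s)"
python3 -m inch '[{"dx":0.35,"dy":-4,"dz":0,"wx":0,"wy":0,"wz":0},{"dx":0.35,"dy":-4,"dz":0,"wx":0,"wy":0,"wz":0},{"dx":0.35,"dy":-4,"dz":0,"wx":0,"wy":0,"wz":0},{"dx":0.35,"dy":-4,"dz":0,"wx":0,"wy":0,"wz":0},{"dx":0.35,"dy":-4,"dz":0,"wx":0,"wy":0,"wz":0},{"dx":0,"dy":0,"dz":0,"wx":0,"wy":0,"wz":0},{"dx":0,"dy":0,"dz":0,"wx":0,"wy":0,"wz":0},{"dx":0,"dy":0,"dz":0,"wx":0,"wy":0,"wz":0}]'|grep -E "pos"
python3 - <<'E'
from h import *
o,u,s,im=glass(); print(s); a=np.load('B.npy'); cv2.imwrite('pics/C.png',im[...,::-1])
t=np.linalg.lstsq(np.c_[a[1],-u],o-a[0],rcond=None)[0]; P,Q=a[0]+t[0]*a[1],o+t[1]*u; print(P,Q,st((P+Q)/2))
g=cv2.cvtColor(im,cv2.COLOR_RGB2GRAY)
def Pj(x,y,z): return proj("wrist",np.r_[O+(x*xh+y*yh)/1000,z])[0].round(1)
L=Pj(20,-54,.056);Rr=Pj(20,-4,.056); print(L,Rr); r=int((L+Rr)[1]/2); l=int(L[0])
print(l-15,g[r,l-15:l+8].tolist()); k=int(Rr[0]); print(k-8,g[r,k-8:k+10].tolist())
# top view ellipse of disc
im=eyes.snapshot("top"); cv2.imwrite("pics/T.png",im[...,::-1])
E
```

```text
proj [101.4 236.5] ell [103.81 237.99] [55.5 71.2] (70, 209, 73, 59)
[[[22.2, -28.3]], [[20.0, -26.1]]]
tcp_pos: [0.5547, -0.1166, 0.1726]
proj [366.6 258.6] ell [365.01 257.41] [50.5 61.1] (333, 232, 63, 54)
[[[20.2, -29.3]], [[18.1, -31.3]]]
[ 0.58924606 -0.02948116  0.05545565] [ 0.587699   -0.02943961  0.05462979] [ 21.69427982 -28.64079983]
[333.1 254.5] [397.4 259.7]
318 [43, 44, 44, 43, 43, 42, 39, 43, 41, 40, 35, 44, 57, 82, 136, 176, 189, 191, 192, 191, 189, 189, 205]
389 [201, 188, 185, 186, 188, 185, 166, 116, 58, 35, 35, 34, 37, 35, 36, 34, 35, 37]
```

The centre triangulates to z ≈ 55 mm, which means seated (56), but the +y edge is ambiguous. I'll probe that edge gently with the shut fingertips. Plate contact was at TCP z ≈ 126 mm, so a seated disc should touch at about 132 mm.

```bash
python3 -m inch '[{"dx":0,"dy":0,"dz":0,"wx":0,"wy":0,"wz":5},{"dx":-1,"dy":3.5,"dz":0,"wx":0,"wy":0,"wz":0},{"dx":-1,"dy":3.5,"dz":0,"wx":0,"wy":0,"wz":0},{"dx":-1,"dy":3.5,"dz":0,"wx":0,"wy":0,"wz":0},{"dx":0,"dy":0,"dz":0,"wx":0,"wy":0,"wz":0},{"dx":0,"dy":0,"dz":0,"wx":0,"wy":0,"wz":0}]'|grep -E "pos"
python3 -c "from h import *; delta(18,-10,.0654)"
```

```text
tcp_pos: [0.5884, -0.0133, 0.1726]
shift in goal axes [0.31 0.25 3.46] turn [-0.02 -0.02  0.05] now stage [ 21.1 -12.5] tipz 0.1 F [-0.3 -0.1  0.7] gap 0.001 t 25.95
```

```bash
python3 -m inch '[{"dx":0.3,"dy":0.2,"dz":1.5,"wx":0,"wy":0,"wz":0},{"dx":0,"dy":0,"dz":1.2,"wx":0,"wy":0,"wz":0},{"dx":0,"dy":0,"dz":0.6,"wx":0,"wy":0,"wz":0},{"dx":0,"dy":0,"dz":0.1,"wx":0,"wy":0,"wz":0},{"dx":0,"dy":0,"dz":0,"wx":0,"wy":0,"wz":0}]'|grep -E "pos|^force"
python3 -m inch '[{"dx":0,"dy":0,"dz":0.1,"wx":0,"wy":0,"wz":0},{"dx":0,"dy":0,"dz":0,"wx":0,"wy":0,"wz":0}]'|grep -E "pos|^force"
python3 -m inch '[{"dx":0,"dy":0,"dz":0.07,"wx":0,"wy":0,"wz":0},{"dx":0,"dy":0,"dz":0,"wx":0,"wy":0,"wz":0}]'|grep -E "pos|^force"
```

```text
tcp_pos: [0.5859, -0.0118, 0.1386]
force: [-0.2, 0.7, -0.1]
tcp_pos: [0.5859, -0.0117, 0.1379]
force: [0.5, 0.1, 0.8]
tcp_pos: [0.5857, -0.0116, 0.137]
force: [0.0, -0.1, 0.3]
```

```bash
python3 -m inch '[{"dx":0,"dy":0,"dz":0.05,"wx":0,"wy":0,"wz":0},{"dx":0,"dy":0,"dz":0,"wx":0,"wy":0,"wz":0}]'|grep -E "pos|^force"
python3 -m inch '[{"dx":0,"dy":0,"dz":0.05,"wx":0,"wy":0,"wz":0},{"dx":0,"dy":0,"dz":0,"wx":0,"wy":0,"wz":0}]'|grep -E "pos|^force"
python3 -m inch '[{"dx":0,"dy":0,"dz":0.04,"wx":0,"wy":0,"wz":0},{"dx":0,"dy":0,"dz":0,"wx":0,"wy":0,"wz":0}]'|grep -E "pos|^force"
```

```text
tcp_pos: [0.5857, -0.0116, 0.1364]
force: [0.0, 0.5, 0.7]
tcp_pos: [0.5857, -0.0116, 0.1359]
force: [-0.6, 0.4, -0.5]
tcp_pos: [0.5857, -0.0117, 0.1355]
force: [0.3, -0.1, -0.7]
```

```bash
python3 -m inch '[{"dx":0,"dy":0,"dz":0.06,"wx":0,"wy":0,"wz":0},{"dx":0,"dy":0,"dz":0,"wx":0,"wy":0,"wz":0}]'|grep -E "pos|^force"
python3 -m inch '[{"dx":0,"dy":0,"dz":0.06,"wx":0,"wy":0,"wz":0},{"dx":0,"dy":0,"dz":0,"wx":0,"wy":0,"wz":0}]'|grep -E "pos|^force"
python3 -m inch '[{"dx":0,"dy":0,"dz":0.05,"wx":0,"wy":0,"wz":0},{"dx":0,"dy":0,"dz":0,"wx":0,"wy":0,"wz":0}]'|grep -E "pos|^force"
```

```text
tcp_pos: [0.5857, -0.0116, 0.1348]
force: [-0.2, 0.3, -0.5]
tcp_pos: [0.5857, -0.0116, 0.1343]
force: [0.3, -0.4, 0.1]
tcp_pos: [0.5857, -0.0117, 0.1338]
force: [0.4, 0.6, 0.5]
```

```bash
python3 -m inch '[{"dx":0,"dy":0,"dz":0.05,"wx":0,"wy":0,"wz":0},{"dx":0,"dy":0,"dz":0,"wx":0,"wy":0,"wz":0}]'|grep -E "pos|^force"
python3 -m inch '[{"dx":0,"dy":0,"dz":0.04,"wx":0,"wy":0,"wz":0},{"dx":0,"dy":0,"dz":0,"wx":0,"wy":0,"wz":0}]'|grep -E "pos|^force"
python3 -m inch '[{"dx":0,"dy":0,"dz":0.04,"wx":0,"wy":0,"wz":0},{"dx":0,"dy":0,"dz":0,"wx":0,"wy":0,"wz":0}]'|grep -E "pos|^force"
```

```text
tcp_pos: [0.5857, -0.0117, 0.1333]
force: [0.2, 0.1, -0.7]
tcp_pos: [0.5857, -0.0117, 0.1329]
force: [0.1, -0.0, -0.1]
tcp_pos: [0.5857, -0.0116, 0.1325]
force: [0.1, -0.3, -0.1]
```

```bash
python3 -m inch '[{"dx":0,"dy":0,"dz":0.04,"wx":0,"wy":0,"wz":0},{"dx":0,"dy":0,"dz":0,"wx":0,"wy":0,"wz":0}]'|grep -E "pos|^force"
python3 -m inch '[{"dx":0,"dy":0,"dz":0.04,"wx":0,"wy":0,"wz":0},{"dx":0,"dy":0,"dz":0,"wx":0,"wy":0,"wz":0}]'|grep -E "pos|^force"
python3 -m inch '[{"dx":0,"dy":0,"dz":0.03,"wx":0,"wy":0,"wz":0},{"dx":0,"dy":0,"dz":0,"wx":0,"wy":0,"wz":0}]'|grep -E "pos|^force"
```

```text
tcp_pos: [0.5857, -0.0116, 0.1321]
force: [0.1, -0.9, 0.3]
tcp_pos: [0.5857, -0.0116, 0.1317]
force: [0.3, 0.2, -0.6]
tcp_pos: [0.5857, -0.0117, 0.1314]
force: [-0.5, -1.1, 0.0]
```

```bash
python3 -m inch '[{"dx":0,"dy":0,"dz":0.05,"wx":0,"wy":0,"wz":0},{"dx":0,"dy":0,"dz":0,"wx":0,"wy":0,"wz":0}]'|grep -E "pos|^force"
python3 -m inch '[{"dx":0,"dy":0,"dz":0.05,"wx":0,"wy":0,"wz":0},{"dx":0,"dy":0,"dz":0,"wx":0,"wy":0,"wz":0}]'|grep -E "pos|^force"
python3 -m inch '[{"dx":0,"dy":0,"dz":0.04,"wx":0,"wy":0,"wz":0},{"dx":0,"dy":0,"dz":0,"wx":0,"wy":0,"wz":0}]'|grep -E "pos|^force"
```

```text
tcp_pos: [0.5857, -0.0117, 0.1309]
force: [0.5, -0.3, -0.1]
tcp_pos: [0.5857, -0.0116, 0.1304]
force: [-0.2, -0.3, -0.1]
tcp_pos: [0.5857, -0.0116, 0.13]
force: [-0.1, 0.1, -1.4]
```

```bash
python3 -m inch '[{"dx":0,"dy":0,"dz":0.04,"wx":0,"wy":0,"wz":0},{"dx":0,"dy":0,"dz":0,"wx":0,"wy":0,"wz":0}]'|grep -E "pos|^force"
python3 -m inch '[{"dx":0,"dy":0,"dz":0.04,"wx":0,"wy":0,"wz":0},{"dx":0,"dy":0,"dz":0,"wx":0,"wy":0,"wz":0}]'|grep -E "pos|^force"
python3 -m inch '[{"dx":0,"dy":0,"dz":0.03,"wx":0,"wy":0,"wz":0},{"dx":0,"dy":0,"dz":0,"wx":0,"wy":0,"wz":0}]'|grep -E "pos|^force"
```

```text
tcp_pos: [0.5857, -0.0116, 0.1296]
force: [-0.2, 0.6, -0.5]
tcp_pos: [0.5857, -0.0116, 0.1292]
force: [-0.2, -0.1, -0.2]
tcp_pos: [0.5857, -0.0116, 0.1289]
force: [0.1, 0.2, -0.1]
```

```bash
python3 -m inch '[{"dx":0,"dy":0,"dz":0.03,"wx":0,"wy":0,"wz":0},{"dx":0,"dy":0,"dz":0,"wx":0,"wy":0,"wz":0}]'|grep -E "pos|^force"
python3 -m inch '[{"dx":0,"dy":0,"dz":0.03,"wx":0,"wy":0,"wz":0},{"dx":0,"dy":0,"dz":0,"wx":0,"wy":0,"wz":0}]'|grep -E "pos|^force"
python3 -m inch '[{"dx":0,"dy":0,"dz":0.03,"wx":0,"wy":0,"wz":0},{"dx":0,"dy":0,"dz":0,"wx":0,"wy":0,"wz":0}]'|grep -E "pos|^force"
```

```text
tcp_pos: [0.5857, -0.0117, 0.1287]
force: [-0.9, -0.2, -0.2]
tcp_pos: [0.5858, -0.0117, 0.1287]
force: [-1.7, 0.0, 4.4]
tcp_pos: [0.5857, -0.0116, 0.1287]
force: [-1.0, -0.8, 7.2]
```

The probe touched at .1287, so the disc top is at 56.1 mm on the +y side. That matches the seated height exactly, and the centre and -y edge agree. Retract and hand in.

```bash
python3 -m inch '[{"dx":0,"dy":0,"dz":-0.5,"wx":0,"wy":0,"wz":0},{"dx":0,"dy":0,"dz":-2,"wx":0,"wy":0,"wz":0},{"dx":0,"dy":0,"dz":-3,"wx":0,"wy":0,"wz":0},{"dx":2,"dy":0,"dz":-3,"wx":0,"wy":0,"wz":0},{"dx":3,"dy":0,"dz":-2,"wx":0,"wy":0,"wz":0},{"dx":0,"dy":0,"dz":0,"wx":0,"wy":0,"wz":0},{"dx":0,"dy":0,"dz":0,"wx":0,"wy":0,"wz":0},{"dx":0,"dy":0,"dz":0,"wx":0,"wy":0,"wz":0}]'
python3 -c "
from h import *
g=glass(); print(g[2],sense()['t']); print(workorder.sign_off())"
```

```text
t: 33.33
tcp_pos: [0.5365, -0.01, 0.2322]
tool_rot: [0.018, 1.0, 0.0, -0.0]
force: [-0.4, -1.2, -0.3]
finger_gap: 0.002
gripper_force: 0.0
proj [236.6 240.1] ell [272.69 242.62] [391.3 442.8] (5, 0, 501, 384)
[[[23.7, 6.8]], [[21.7, 6.5]]] 33.375
the job is handed in; nothing more can be done
None
```

The disc is in the pocket and let go, and the job was handed in at about 33 s: a fingertip probe put its +y side at the seated height (56.1 mm), camera triangulation put its centre at about 55 mm, and the last camera check before hand-in failed to isolate the disc.

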